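# Load the autosampler tray in run order

## Task

Move the four sample vials from the white bench rack into the dark autosampler tray, keeping their order: the vial beside the rack's finger tab goes into the place beside the tray's handle, the next one into the next place, and so on to the far end. Keep the vials upright and set each one down on the floor of its place, without dropping it. Leave the bottle, the beaker, the bung and the spatula where they are.

Things in the scene. Friction and masses are not known exactly. Their poses are not given: they have to be found in the camera images.
- vial1: The first of four like vials: amber glass, white cap, 95 mm tall; starts in place 1 of the rack (the place next to the finger tab). Straight body 27.5 mm across up to 74 mm, then a shoulder; cap 24 mm across, top 14 mm. About 65 g, loose, stands on its flat foot. Origin at the centre of its underside; z up along its axis.
- vial2: The second of four like vials: amber glass, white cap, 95 mm tall; starts in place 2 of the rack (the second from the tab). Straight body 27.5 mm across up to 74 mm, then a shoulder; cap 24 mm across, top 14 mm. About 65 g, loose, stands on its flat foot. Origin at the centre of its underside; z up along its axis.
- vial3: The third of four like vials: amber glass, white cap, 95 mm tall; starts in place 3 of the rack (the third from the tab). Straight body 27.5 mm across up to 74 mm, then a shoulder; cap 24 mm across, top 14 mm. About 65 g, loose, stands on its flat foot. Origin at the centre of its underside; z up along its axis.
- vial4: The last of four like vials: amber glass, white cap, 95 mm tall; starts in place 4 of the rack (the place farthest from the tab). Straight body 27.5 mm across up to 74 mm, then a shoulder; cap 24 mm across, top 14 mm. About 65 g, loose, stands on its flat foot. Origin at the centre of its underside; z up along its axis.
- rack: White plastic vial rack, one row of four, full at the start. A flat tab (26 mm long, 34 wide, grey disc) sticks out level with its top at one end, beside place 1. Places 1 to 4 at x = +70.5, +23.5, -23.5, -70.5 mm (y = 0), each 44 x 44 mm; floor 6 mm, wall tops 36 mm above the table. 191 x 50 mm without the tab; stands fast, any yaw. Origin: centre of underside; +x along the row to the tab end.
- tray: Dark metal tray, one row of four, empty at the start. A bright steel arched handle (51 mm high, 48 wide) stands across one end, beside place 1, on a bright 22 mm foot. Places 1 to 4 at x = +70.5, +23.5, -23.5, -70.5 mm (y = 0), each 44 x 44 mm; floor 6 mm, wall tops 36 mm above the table. 191 x 50 mm without the foot; stands fast, any yaw. Origin: centre of underside; +x along the row to the handle end.
- bottle: Bystander: white plastic bottle with a grey cap, 68 mm across, 150 mm tall, near the far edge of the work area. Loose. Origin at the centre of its underside.
- beaker: Bystander: small glass beaker, 56 mm across, 62 mm tall, between the robot and the racks. Loose. Origin at the centre of its underside.
- bung: Bystander: black stepped plastic bung, 40 mm across below and 28 mm above, 28 mm tall, on the table between the rack and the tray. Loose. Origin at the centre of its underside.
- spatula: Bystander: thin steel laboratory spatula, 150 mm long, 11 mm wide, 6 mm high, lying between the rack and the tray. Loose. Origin at its middle, on its underside; x along it.

How it is judged (in metres and radians):
At the end, for the whole second after the job is handed in: Vials 1 to 4 stand in places 1 to 4 of the tray, in order from its handle, each within 12 mm of its place's centre along and across the row, foot on the tray floor (within 4 mm), upright within 0.12 rad, released and at rest (below 0.02 m/s) (x of vial1 in the frame of tray between 0.0585 and 0.0825 m and y of vial1 in the frame of tray between -0.012 and 0.012 m and z of vial1 in the frame of tray between 0.002 and 0.01 m and angle between each of vial1, vial2, vial3, vial4's own z axis and vertical below 0.12 rad and linear speed of each of vial1, vial2, vial3, vial4 below 0.02 m/s and x of vial2 in the frame of tray between 0.0115 and 0.0355 m and y of vial2 in the frame of tray between -0.012 and 0.012 m and z of vial2 in the frame of tray between 0.002 and 0.01 m and x of vial3 in the frame of tray between -0.0355 and -0.0115 m and y of vial3 in the frame of tray between -0.012 and 0.012 m and z of vial3 in the frame of tray between 0.002 and 0.01 m and x of vial4 in the frame of tray between -0.0825 and -0.0585 m and y of vial4 in the frame of tray between -0.012 and 0.012 m and z of vial4 in the frame of tray between 0.002 and 0.01 m); the robot touches nothing.
It fails at once if a vial is tipped by more than about 35 degrees (angle between any of vial1, vial2, vial3, vial4's own z axis and vertical above 0.6 rad).
It fails at once if a vial is dropped or thrown: it moves faster than 0.6 m/s with no finger on it (a fall of about 2 cm) ((linear speed of vial1 above 0.6 m/s and contact force between vial1 and the fingers below 0.05 N) or (linear speed of vial2 above 0.6 m/s and contact force between vial2 and the fingers below 0.05 N) or (linear speed of vial3 above 0.6 m/s and contact force between vial3 and the fingers below 0.05 N) or (linear speed of vial4 above 0.6 m/s and contact force between vial4 and the fingers below 0.05 N)).
It fails at once if the bottle, beaker, bung or spatula is shifted by more than 30 mm (distance of any of bottle, beaker, bung, spatula from where it was at the start of the episode above 0.03 m).
It also fails if it takes over 112 s, if anything falls off the work surface, if the arm or the gripper's body presses on something with over 40 N, if the wrist force passes 120 N, or if a joint passes its speed limit or range.

## Robot

A 6-joint arm with a two-finger parallel gripper is mounted at the origin on the work surface. World frame = base frame: x ahead of the robot, y to its left, z up, the work surface at z = 0. Lengths are in mm, angles in rad, forces in N, time in s.
With the tool pointing down it reaches from about 325 to 875 mm from the base axis. Payload 4.4 kg.
Tool frame: the origin (TCP) lies on the centre line of the jaws, within the pads' length; the fingertips stand ahead of it and the grasp point (between the pads) lies 6 mm ahead of it (ctrl.tcp_to_tips is the z of the fingertips in the tool frame, in mm); z points along the fingers, y is the line along which they close (so a half turn about z gives the same grasp; the last joint's range is limited). The gripper opens to 85 mm and grips with 20 to 120 N. Pads are 22 mm wide; open, the fingers measure 114 mm over their backs; the gripper's body (76 mm by 85 mm) begins 54 mm behind the grasp point. The pads swing forward as they close: fully open they stand 13 mm farther back than shut.
Start: joints at [-1.401, 0.207, 1.542, -0, 1.393, -0.15], TCP at [181.3, -545.672, 223.782] pointing down, gripper open.
Joint ranges: [-2.73, 2.73], [-0.86, 2.22], [0.23, 2.46], [-1.11, 4.25], [0.08, 2.63], [-2.82, 2.82]. Speed limits (rad/s): [2.79, 2.79, 3.14, 3.14, 3.14, 3.14].

## Interface

Orientations are given as a 3x3 rotation matrix whose columns are the frame's x, y, z axes.
In Python, from plant import ctrl, sensors, optics gives the robot as it stands. Calls block until the motion is done:
- ctrl.move_ptp(position, orientation): joint-space move of the TCP to a pose.
- ctrl.move_l(position, rot=None, vel=150, threshold=None): straight line of the TCP; rot=None keeps the orientation; vel is the mean speed in mm/s. With threshold (N) it stops when the force on the tool has changed by that much, and returns True; else False.
- ctrl.set_joints(angles): joint-space move.
- ctrl.gripper_to(opening, force=None): finger opening in mm; force is the grip in N (None keeps the last); returns when the fingers have stopped.
- ctrl.hold(seconds).
- ctrl.solve_ik(position, orientation): joint angles nearest the present ones, or None.
- sensors.read_state(): the state.
- optics.grab_frame(name): name is "side" or "top" or "wrist"; returns (picture, depth): 420x560x3 uint8, red, green, blue; 420x560 float32, mm along the optical axis (not along the pixel's ray), 0 where there is no reading.
- optics.camera_params(name): a dict with "mtx" (3x3 intrinsics, pixels), "R" (3x3) and "t" (3): a world point X has camera coordinates R X + t; the wrist camera has in their place "T_tool_cam" (4x4, takes a point from camera to tool coordinates, whose origin is the TCP and whose axes are the flange's). Camera axes: x right, y down, z forward; pixel columns grow to the right and rows downward; lengths in mm; the calibration is good to about 2 mm. A picture is of the moment at which its call begins: read the wrist's pose just before it. camera_params takes no time and is no camera call.
A pose or a line that the arm cannot do raises ctrl.MotionError and nothing moves.
- ctrl.finish_job(): hands the job in; it is judged then, once.
The state is a dict: "t": time; "q": joint angles; "qvel": joint speeds; "tau": joint torques, N m; "eef_pos": TCP position; "eef_rot": TCP orientation; "force": force on the tool from outside, world axes, zero at the start; "wrist_torque": the same for the moment, N m; "grip_width": finger opening in mm; "grasp_force": force on a finger pad.
Only numpy, scipy, OpenCV 4.12 (cv2) and the standard library are available. Lean on these libraries where they do the work, as an engineer would, in place of code of your own. Each camera call takes 0.05 s, during which the arm holds its last target. There are 200 camera calls.

## Working session

There is one attempt and no reset: what is moved stays moved. The work goes in short steps, each a Python script; the robot and the scene stay as the last script left them, time stands still between calls to the robot, and variables do not carry over. Pictures are saved under pics/ and viewed, at most 14 in all, crops included, and the job is handed in when it is done.

```bash
mkdir -p pics; ls
python3 - <<'E'
from plant import ctrl,sensors,optics
import cv2,numpy as np
for n in("top","side"):
    p,d=optics.grab_frame(n); cv2.imwrite(f"pics/{n}0.png",p[:,:,::-1]); np.savez(f"{n}0.npz",p=p,d=d)
    c=optics.camera_params(n); print(n,c["mtx"].round(1).tolist(),(-c["R"].T@c["t"]).round(0),c["R"].round(2).tolist(), (d==0).mean())
print(ctrl.tcp_to_tips,sensors.read_state()["t"])
E
```

```text
pics
top [[490.0, 0.0, 285.7], [0.0, 490.0, 204.2], [0.0, 0.0, 1.0]] [545.  11. 947.] [[-0.01, -1.0, -0.01], [-1.0, 0.01, -0.05], [0.05, 0.01, -1.0]] 0.003945578231292517
side [[421.8, 0.0, 275.0], [0.0, 421.8, 203.7], [0.0, 0.0, 1.0]] [ 505. -583.  458.] [[0.99, -0.14, -0.02], [-0.1, -0.56, -0.82], [0.1, 0.81, -0.57]] 0.003971088435374149
25.0 0.1
```

View pics/top0.png

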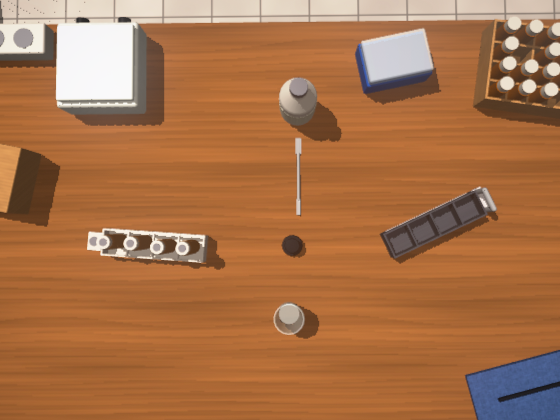

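View pics/side0.png

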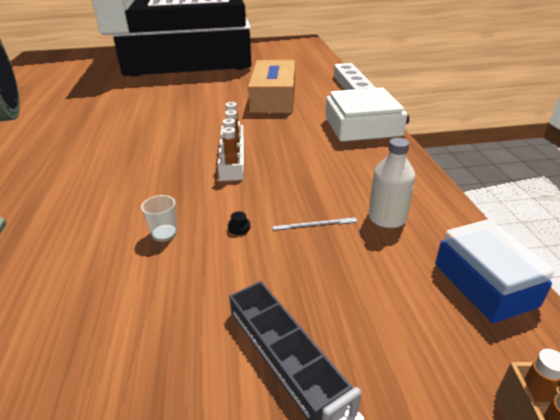

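Top: rack at cols 100–208, rows 228–265, with its tab and grey disc on the left at (95,241). Caps are near (103,241), (130,243), (157,247) and (182,248). The tray is at cols 382–495, with its handle on the right at (488,200). Bung (292,245), beaker (289,320), bottle (298,100), spatula (298,177). The side view agrees.

```bash
cat > h.py <<'E'
import numpy as np,cv2
from plant import ctrl,sensors,optics
def cloud(n,d):
    c=optics.camera_params(n); v,u=np.mgrid[:420,:560]
    r=np.dstack([u,v,np.ones_like(u)])@np.linalg.inv(c["mtx"]).T
    return (r*d[...,None]-c["t"])@c["R"]
def ray(n,u,v,z):
    c=optics.camera_params(n); o=-c["R"].T@c["t"]; r=c["R"].T@np.linalg.inv(c["mtx"])@[u,v,1]
    return o+r*(z-o[2])/r[2]
E
python3 - <<'E'
from h import *
f=np.load("top0.npz"); P=cloud("top",f["d"]); p=f["p"]
print("table z",np.median(P[150:200,50:250,2]),P[150:200,50:250,2].std())
def box(c0,c1,r0,r1):
    m=np.zeros((420,560),bool); m[r0:r1,c0:c1]=1; return m
for nm,b in(("rack",box(80,215,220,272)),("tray",box(375,502,180,265))):
    m=b&(P[...,2]>28)&(P[...,2]<43); q=P[m]
    r=cv2.minAreaRect(q[:,:2].astype(np.float32)); print(nm,m.sum(),np.median(q[:,2]),r,cv2.boxPoints(r).round(0).tolist())
m=box(80,215,220,272)&(P[...,2]>85)
n,l,s,ct=cv2.connectedComponentsWithStats(m.astype(np.uint8))
for i in range(1,n):
    q=P[l==i]
    if len(q)>20:
        t=q[q[:,2]>np.median(q[:,2])-4]; (cx,cy),R=cv2.minEnclosingCircle(t[:,:2].astype(np.float32)); print("cap",s[i].tolist(),np.median(q[:,2]).round(1),cx,cy,R,ray("top",*ct[i],95).round(1))
m=box(375,502,180,265)&(P[...,2]>44); print("handle",m.sum(),P[m].mean(0))
big=np.hstack([cv2.resize(p[215:275,80:215],None,fx=2.9,fy=2.9,interpolation=2),np.zeros((174,5,3),np.uint8)])
t=cv2.resize(p[180:268,372:507],None,fx=5,fy=5,interpolation=2); k=cv2.resize(p[220:270,80:215],(675,250),interpolation=2)
cv2.imwrite("pics/crop.png",np.vstack([k[:150*10],t])[:600*2,:,::-1][:690])
cv2.imwrite("pics/crop.png",cv2.resize(np.vstack([k,t])[...,::-1],(585,598)))
E
```

```text
table z 0.23123668654328416 57.515510536506255
rack 888 36.101449211817396 ((517.9688110351562, 277.4669189453125), (217.5331573486328, 50.10896301269531), 85.51233673095703) [[484.0, 171.0], [534.0, 167.0], [551.0, 384.0], [502.0, 388.0]]
tray 803 35.757116805965715 ((554.1885986328125, -264.5148620605469), (50.53228759765625, 202.22874450683594), 24.75760841369629) [[489.0, -183.0], [574.0, -367.0], [619.0, -346.0], [535.0, -162.0]]
cap [96, 235, 18, 14, 195] 100.5 534.018310546875 177.64187622070312 166.9072265625 [525.2 331.6  95. ]
cap [123, 236, 17, 15, 184] 101.0 523.0390014648438 285.5435485839844 12.289113998413086 [522.5 284.9  95. ]
cap [150, 240, 16, 14, 175] 100.9 515.76025390625 239.29913330078125 12.07040786743164 [515.9 239.2  95. ]
cap [175, 241, 16, 15, 174] 101.1 528.5364990234375 109.09127807617188 99.3626480102539 [513.6 195.4  95. ]
handle 182 [ 587.10193238 -288.92277552  212.5719272 ]
```

View pics/crop.png

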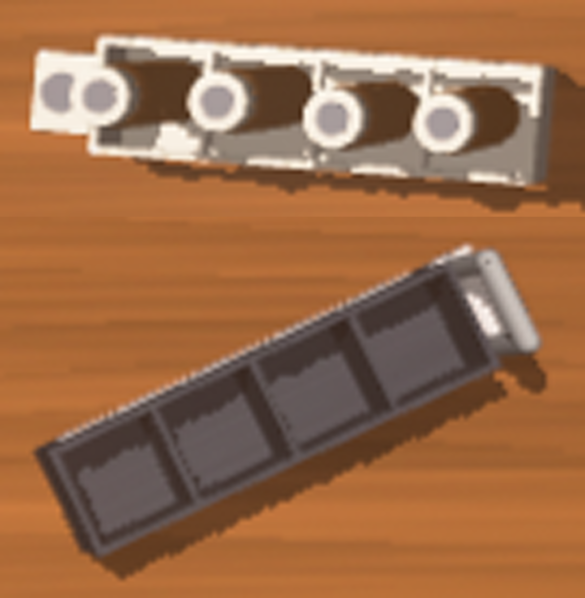

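Rack top is at z≈36, 217×50 including the tab. Cap tops are at z≈101 (6+95) and the tray is 50 wide, all as given. Now the first vial.

```bash
cat >> h.py <<'E'
ur=np.array([.0804,.9968]); ut=np.array([.417,-.909])
caps=[(525.3,329.3),(522.7,283.),(516.1,237.6),(513.8,194.1)]
tc=np.array([551.8,-259.3]); slots=[tc+s*ut for s in(70.5,23.5,-23.5,-70.5)]
ZG,ZH=69,200
def rot(u,s):
    y=s*np.array([-u[1],u[0],0]); z=np.array([0,0,-1.]); y/=np.linalg.norm(y)
    return np.column_stack([np.cross(y,z),y,z])
def st(tag):
    s=sensors.read_state(); print(tag,round(s["t"],1),s["eef_pos"].round(1) if hasattr(s["eef_pos"],"round") else s["eef_pos"],"w",round(s["grip_width"],1),"gf",s["grasp_force"],"F",np.round(s["force"],1))
def pick(i,R):
    x,y=caps[i]
    ctrl.move_l([x,y,ZG],vel=100); st("down")
    ctrl.gripper_to(20,force=30); st("grip")
    ctrl.move_l([x,y,ZH],vel=120); st("up")
def place(i,R):
    x,y=slots[i]
    ctrl.move_l([x,y,ZH],R,vel=220)
    ctrl.move_l([x,y,ZG+12],vel=120)
    print("touch",ctrl.move_l([x,y,ZG-.5],vel=20,threshold=5)); st("set")
    ctrl.gripper_to(60); ctrl.hold(.2); st("rel")
    ctrl.move_l([x,y,ZH],vel=150)
E
python3 - <<'E'
from h import *
for n,u,xy in(("rack",ur,caps[0]),("rack",ur,caps[3]),("tray",ut,slots[0]),("tray",ut,slots[3])):
    for s in(1,-1):
        q=ctrl.solve_ik([*xy,ZG],rot(u,s)); print(n,s,xy,None if q is None else np.round(q,2))
E
```

```text
rack 1 (525.3, 329.3) [ 0.42  0.46  1.55 -0.    1.13 -2.64]
rack -1 (525.3, 329.3) [ 0.42  0.46  1.55 -0.    1.13  0.5 ]
rack 1 (513.8, 194.1) None
rack -1 (513.8, 194.1) [ 0.2   0.33  1.74 -0.    1.07  0.28]
tray 1 [ 581.1985 -323.3845] [-0.64  0.54  1.42 -0.    1.17 -1.07]
tray -1 [ 581.1985 -323.3845] [-0.64  0.54  1.42 -0.    1.17  2.07]
tray 1 [ 522.4015 -195.2155] [-0.51  0.35  1.71 -0.    1.08 -0.94]
tray -1 [ 522.4015 -195.2155] [-0.51  0.35  1.71 -0.    1.08  2.2 ]
```

Run:
```python
from h import *
Rr,Rt=rot(ur,-1),rot(ut,1)
ctrl.gripper_to(60); ctrl.move_ptp([*caps[0],ZH],Rr); st("above")
pick(0,Rr)
if sensors.read_state()["grip_width"]<25: raise SystemExit("no vial")
place(0,Rt)
p,d=optics.grab_frame("wrist"); cv2.imwrite("pics/w1.png",p[...,::-1])
x,y=caps[1]; ctrl.move_l([x,y,ZH],Rr,vel=220)
p,d=optics.grab_frame("top"); np.savez("top1.npz",p=p,d=d); cv2.imwrite("pics/t1.png",cv2.resize(p[175:275,370:510],(784,560))[...,::-1])
P=cloud("top",d); m=np.zeros((420,560),bool); m[170:265,375:500]=1; m&=(P[...,2]>90)&(P[...,2]<115)
v,u=np.nonzero(m); c=ray("top",u.mean(),v.mean(),101)[:2]; e=c-tc; print("cap",m.sum(),np.median(P[m][:,2]),c,"tray xy",e@ut,e@[-ut[1],ut[0]]); st("end")
```

```text
above 3.8 [525.8 328.5 200. ] w 59.7 gf 0.0 F [-0.2  0.1 -0.2]
down 5.2 [526.1 329.6  70. ] w 60.6 gf 0.0 F [0.6 0.5 0.2]
grip 5.6 [525.8 329.6  69.8] w 25.0 gf 29.478798526106402 F [-1.3  0.6  2.5]
up 6.9 [524.6 329.  198.7] w 24.8 gf 29.49884939356707 F [ 0.   0.4 -1. ]no vial
```

Grip width reads 24.8 with 29 N on the pads and about 0.65 N of extra weight, so something is held. I'll look before going on.

Run:
```python
from h import *
p,d=optics.grab_frame("side"); cv2.imwrite("pics/s1.png",cv2.resize(p[0:210,140:350],(600,600))[...,::-1]); st("now")
P=cloud("side",d); hsv=cv2.cvtColor(p,cv2.COLOR_RGB2HSV)
c=optics.camera_params("side"); 
for z in(136,231):
    q=c["R"]@[*caps[0],z]+c["t"]; q=c["mtx"]@q; print(z,(q/q[2])[:2])
```

```text
now 6.9 [524.5 328.9 198.6] w 24.7 gf 29.499293585540727 F [ 0.5  0.2 -1. ]
136 [229.70995951  88.89707401]
231 [225.89728338  44.15970936]
```

View pics/s1.png

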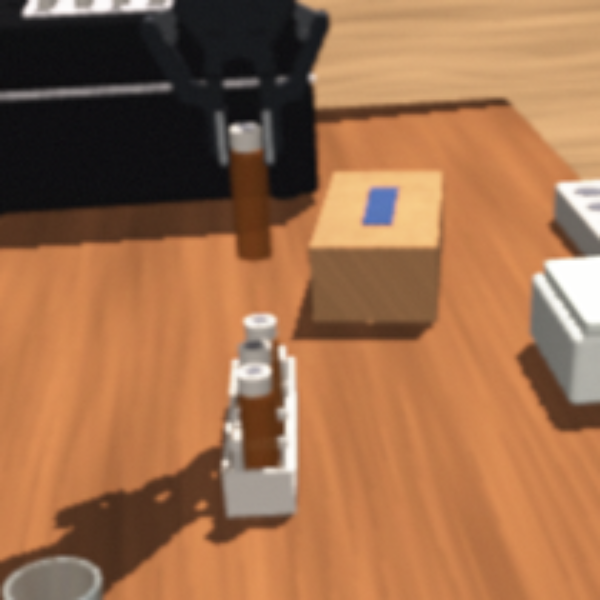

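Run:
```python
from h import *
p,d=optics.grab_frame("side"); cv2.imwrite("pics/s2.png",cv2.resize(p[30:100,190:260],(600,600),interpolation=0)[...,::-1])
P=cloud("side",d)
for r in range(36,96,4): print(r,[tuple(P[r,c].round(0).astype(int)) for c in(218,222,227,232,235)])
```

```text
36 [(np.int64(511), np.int64(328), np.int64(248)), (np.int64(527), np.int64(883), np.int64(120)), (np.int64(544), np.int64(882), np.int64(119)), (np.int64(539), np.int64(322), np.int64(248)), (np.int64(545), np.int64(317), np.int64(249))]
40 [(np.int64(510), np.int64(320), np.int64(242)), (np.int64(526), np.int64(881), np.int64(108)), (np.int64(543), np.int64(883), np.int64(106)), (np.int64(538), np.int64(317), np.int64(241)), (np.int64(544), np.int64(323), np.int64(240))]
44 [(np.int64(509), np.int64(321), np.int64(234)), (np.int64(517), np.int64(337), np.int64(230)), (np.int64(528), np.int64(330), np.int64(231)), (np.int64(538), np.int64(319), np.int64(233)), (np.int64(544), np.int64(322), np.int64(232))]
48 [(np.int64(505), np.int64(-583), np.int64(458)), (np.int64(517), np.int64(327), np.int64(224)), (np.int64(527), np.int64(320), np.int64(226)), (np.int64(537), np.int64(320), np.int64(225)), (np.int64(543), np.int64(320), np.int64(225))]
52 [(np.int64(508), np.int64(321), np.int64(218)), (np.int64(516), np.int64(326), np.int64(217)), (np.int64(526), np.int64(322), np.int64(217))
[... 1750 characters left out ...]
4 [(np.int64(499), np.int64(764), np.int64(1)), (np.int64(512), np.int64(767), np.int64(-1)), (np.int64(520), np.int64(320), np.int64(151)), (np.int64(531), np.int64(319), np.int64(150)), (np.int64(538), np.int64(333), np.int64(145))]
88 [(np.int64(498), np.int64(729), np.int64(1)), (np.int64(510), np.int64(725), np.int64(1)), (np.int64(519), np.int64(319), np.int64(142)), (np.int64(530), np.int64(317), np.int64(142)), (np.int64(505), np.int64(-583), np.int64(458))]
92 [(np.int64(497), np.int64(692), np.int64(1)), (np.int64(509), np.int64(692), np.int64(0)), (np.int64(524), np.int64(687), np.int64(1)), (np.int64(539), np.int64(683), np.int64(1)), (np.int64(549), np.int64(686), np.int64(-1))]
```

View pics/s2.png

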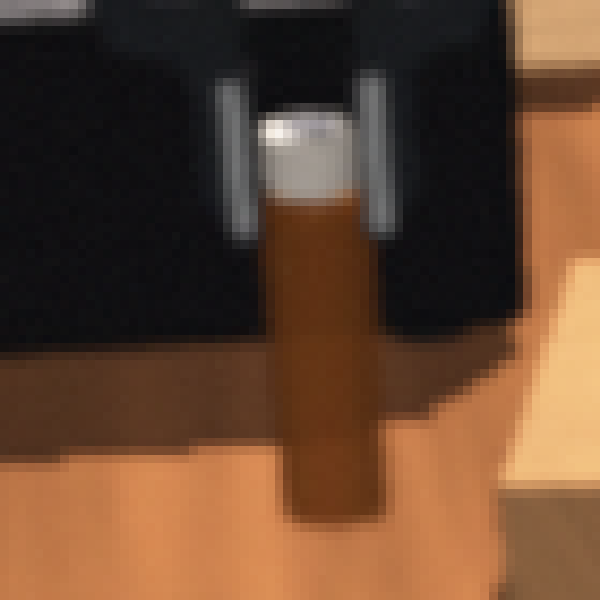

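The fingertips end about 30 mm higher than tcp_to_tips says. They stop at z≈206 with TCP at 198.6, so the fingers hold the cap and the vial hangs straight, foot at z≈135. I'll place this one from the same grip and go lower on the next ones.

```bash
sed -i 's/def pick(i,R):/def pick(i,R,ZG=46):/; s/def place(i,R):/def place(i,R,ZG=46):/; s/ZG-.5\],vel=20/ZG-1.5],vel=20/; s/\[x,y,ZG\],vel=100); st/[x,y,ZG],vel=100,threshold=8); st/' h.py
cat >> h.py <<'E'
def look(tag):
    p,d=optics.grab_frame("top"); cv2.imwrite(f"pics/{tag}.png",cv2.resize(p[175:275,370:510],(784,560))[...,::-1])
    P=cloud("top",d); m=np.zeros((420,560),np.uint8); m[170:265,375:500]=1; m&=((P[...,2]>90)&(P[...,2]<115)).astype(np.uint8)
    n,l,s,ct=cv2.connectedComponentsWithStats(m)
    for i in range(1,n):
        if s[i][4]>40: e=ray("top",*ct[i],101)[:2]-tc; print("cap",s[i][4],"z",np.median(P[l==i][:,2]).round(1),"tray xy",(e@ut).round(1),(e@[-ut[1],ut[0]]).round(1))
E
python3 - <<'E'
from h import *
Rr,Rt=rot(ur,-1),rot(ut,1)
place(0,Rt,69.5)
x,y=caps[1]; ctrl.move_l([x,y,ZH],Rr,vel=220); look("t1"); st("end")
E
```

```text
touch True
set 11.8 [ 581.  -323.5   69.8] w 25.2 gf 30.02916907891631 F [-0.6 -0.6  3.5]
rel 12.4 [ 580.2 -322.7   68.4] w 60.1 gf 0.0 F [-0.1 -0.6  1. ]
cap 175 z 101.2 tray xy 65.2 0.2
end 16.4 [522.8 282.5 200. ] w 60.0 gf 0.0 F [-0.2 -0.3  0.1]
```

View pics/t1.png

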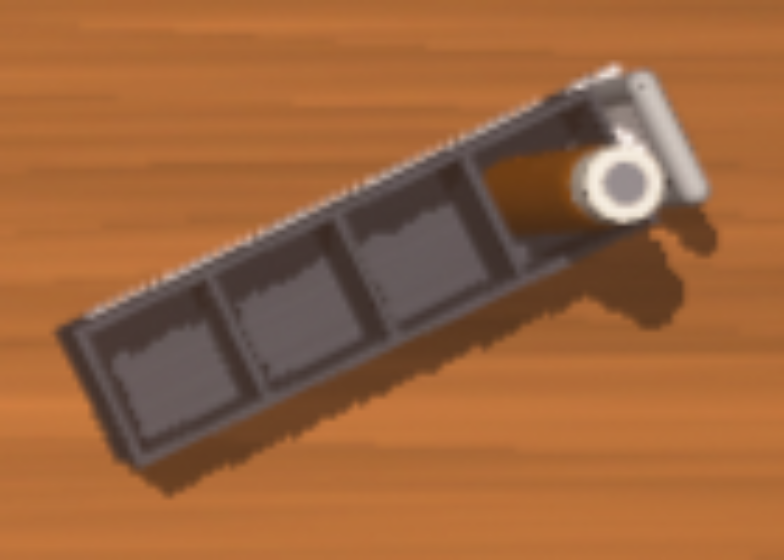

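Vial 1 stands upright in the place beside the handle. Its cap is at crop (622,182), z≈101 and tray xy (65,0), in tolerance. Next is vial 2, gripped lower.

```bash
sed -i 's/x,y=caps\[i\]/x,y=caps[i]; y+=2/' h.py
python3 - <<'E'
from h import *
Rr,Rt=rot(ur,-1),rot(ut,1)
pick(1,Rr)
s=sensors.read_state()
p,d=optics.grab_frame("side"); cv2.imwrite("pics/s3.png",cv2.resize(p[20:170,170:320],(600,600))[...,::-1])
E
```

```text
down 18.1 [523.4 285.3  46.8] w 60.2 gf 0.0 F [0.5 0.9 0.6]
grip 18.5 [522.9 285.2  46.6] w 26.5 gf 29.60894316667691 F [-0.5  0.1  2.8]
up 20.0 [522.  284.7 198.8] w 26.3 gf 29.52958529116586 F [-0.2 -0.2 -0.9]
```

View pics/s3.png

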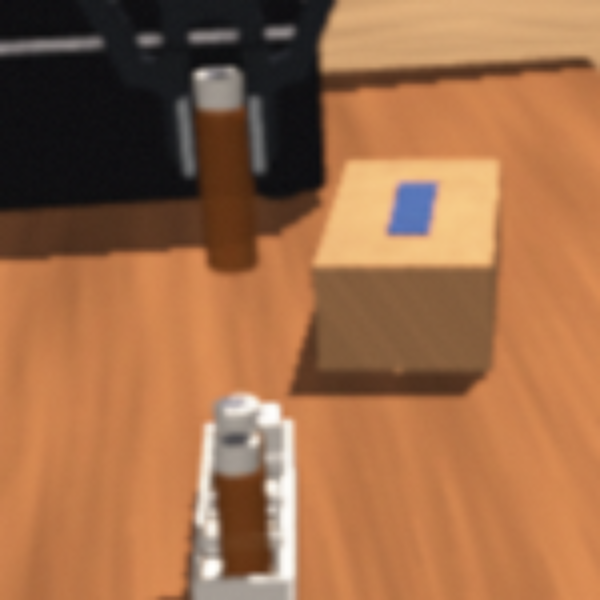

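Vial 2 is held by the body and hangs upright, foot at crop (232,268). The grip is good, so I'll carry on with this and the other two.

Run:
```python
from h import *
Rr,Rt=rot(ur,-1),rot(ut,1)
place(1,Rt,46.5)
for i in(2,3):
    x,y=caps[i]; ctrl.move_l([x,y+2,ZH],Rr,vel=220); look(f"t{i}")
    pick(i,Rr); s=sensors.read_state()
    if s["grip_width"]<24 or s["grasp_force"]<20: raise SystemExit("check")
    place(i,Rt,46.5)
ctrl.move_l([500,-50,250],vel=220); st("end"); look("t4")
p,d=optics.grab_frame("side"); cv2.imwrite("pics/s4.png",p[...,::-1])
```

```text
touch True
set 24.6 [ 561.4 -280.5   46.5] w 26.2 gf 30.002039603423327 F [-0.2 -0.4  4.1]
rel 25.3 [ 560.4 -279.9   45.4] w 59.9 gf 0.0 F [ 0.1  0.4 -0.1]
cap 174 z 100.9 tray xy 65.3 0.2
cap 171 z 101.3 tray xy 21.2 0.7
down 30.7 [516.8 239.8  46.8] w 59.7 gf 0.0 F [0.3 0.7 0.4]
grip 31.1 [516.4 239.7  46.5] w 26.6 gf 30.245386552414857 F [-0.3 -0.3  2.5]
up 32.5 [515.4 239.4 198.8] w 26.4 gf 29.99757527082693 F [-0.1  0.5 -0.6]
touch True
set 36.8 [ 541.8 -237.8   46.5] w 26.6 gf 30.46420454105828 F [ 0.1 -0.4  3.7]
rel 37.4 [ 540.9 -237.3   45.5] w 60.0 gf 0.0 F [-0.2  0.6 -0.4]
cap 177 z 100.8 tray xy 65.1 0.2
cap 172 z 101.1 tray xy 21.2 0.6
cap 169 z 101.1 tray xy -25.1 0.6
down 42.5 [514.5 196.2  46.8] w 60.2 gf 0.0 F [-0.2  0.1 -0.8]
grip 42.9 [514.  196.2  46.5] w 26.2 gf 29.525083873886615 F [-0.5 -0.   3.3]
up 44.3 [513.1 196.  198.9] w 26.6 gf 29.50756171136163 F [-0.1  1.1 -1.8]
touch True
set 48.1 [ 522.2 -195.2   46.5] w 27.0 gf 29.96472887462005 F [ 0.2 -0.1  4.5]
rel 48.8 [ 521.2 -194.6   45.5] w 60.1 gf 0.0 F [ 1.2 -0.6  0.2]
end 50.8 [499.8 -50.4 249.4] w 60.2 gf 0.0 F [ 0.3  0.7 -0.8]
cap 173 z 101.0 tray xy 65.4 0.2
cap 170 z 101.2 tray xy 21.2 0.5
cap 166 z 101.3 tray xy -24.9 0.5
cap 105 z 101.2 tray xy -68.9 3.2
```

```bash
ls pics
```

```text
crop.png
s1.png
s2.png
s3.png
s4.png
side0.png
t1.png
t2.png
t3.png
t4.png
top0.png
```

View pics/s4.png

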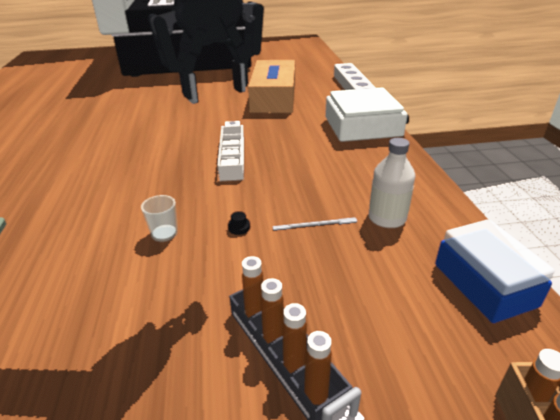

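View pics/t4.png

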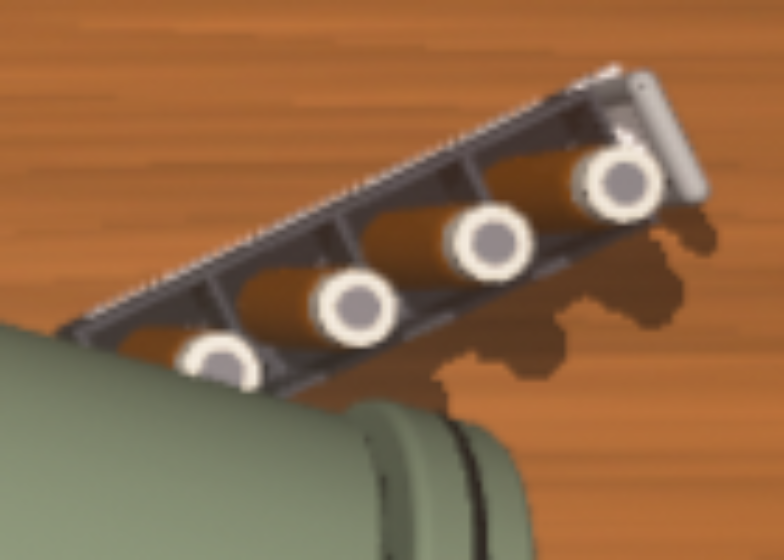

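All four stand upright in the tray in order. In the side view the caps are at (319,342), (295,314), (271,288) and (252,266), the rack is empty and the bystanders haven't moved. In the top view the arm hides part of cap 4. Its foot touched at the same height as the others and its cap is at z=101, so I'm handing in.

```bash
python3 -c "
from plant import ctrl
print(ctrl.finish_job())"
```

```text
the job is handed in; nothing more can be done
None
```

I moved all four vials into the tray in order, upright and on its floor, and handed the job in at about 51 s; the judge's result was not shown, and vial 4's position was only partly visible in the last picture.

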